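# Load the sprung pan and draw out the pointer rod

### The arm

A 7-joint arm with a two-finger parallel gripper is mounted at the origin on the work surface. World frame = base frame: x ahead of the robot, y to its left, z up, the work surface at z = 0. Lengths are in m, angles in degrees, forces in N, time in s.
With the tool pointing down it reaches from about 0.4 to 0.75 m from the base axis. Payload 19.5 kg.
Tool frame: the origin (TCP) lies midway between the tips of the shut fingers; the grasp point (between the pads) lies 19 mm behind it (r.pinch_z is the distance from the TCP to the grasp point, in m); z points along the fingers, x is the direction in which the jaws open and shut, and the axes are right-handed (so a half turn about z gives the same grasp; the last joint's range is limited). The gripper opens to 85 mm and grips with 20 to 120 N. Pads are 22 mm wide; open, the fingers measure 114 mm over their backs; the gripper's body (76 mm by 85 mm) begins 54 mm behind the grasp point. The pads swing forward as they close: fully open they stand 13 mm farther back than shut.
Start: joints at [63.043, 40.479, -1.581, 85.061, 1.261, 54.483, -4.326], TCP at [0.239, -0.523, 0.231] pointing down, gripper open.
Joint ranges: [-155.06, 155.06], [-18.47, 123.98], [-90, 86.84], [0, 140.48], [-83.41, 263.41], [0, 116], [-161.91, 161.91]. Speed limits (degrees/s): [108.29, 108.29, 147.25, 147.25, 172.46, 172.46, 172.46].

### API

Orientations are given as a 3x3 rotation matrix whose columns are the frame's x, y, z axes.
In Python, from cell import r gives the robot as it stands. The module is installed in compiled form; this text tells all that it offers.
- The arm moves only by the shell command python3 -m creep 'ROWS' [OPENING] [FORCE]. ROWS is a JSON object of lists of equal length, an entry for each row: "linear": the shift along the tool's x, y, z in mm, a list of three; "twist": the turn, a rotation vector about the tool's x, y, z in rad, a list of three. A call has 1 to 20 rows; each row is the pose to reach, as a shift and turn from the pose commanded when the call began, along the tool's axes at that moment; what a row does not reach only later rows make up. A row lasts 1/10 s, in which the tool goes at most 50 mm and 8.59 degrees, less where a joint would pass 70% of its speed; a pose out of reach is approached as far as the arm can. A call with a gripper value outside its range is refused whole. OPENING is the opening, from 0 (shut) to 1 (fully open), set as the call begins (- or left out, the last holds). The fingers move at their own pace and stop on an object; FORCE is the grip in N (left out, the last holds). Time passes only in rows, so rows that repeat a pose let the fingers close. It gives the time, the measured TCP pose, the force and the opening at its end, in the units of the state.
- r.read_state(): the state, without advancing time (a new reading comes with each control period).
- r.capture(name): name is "scene" or "top" or "wrist"; returns a dict with "img" (400x640x3 uint8, red, green, blue), "vfov" (degrees; the focal length in pixels is half the picture's height over the tangent of half this angle, whatever the lens; pixels are square), "cx", "cy" (the principal point, pixels), "eye" and "attitude" of the camera in the world. Camera axes: x right, y down, z forward; pixel columns grow to the right and rows downward; lengths in m; the calibration is good to about 2 mm. A picture is of the moment at which its call begins. There is no depth.
- r.hand_in(): hands the job in, once; it reports no verdict.
The state is a dict: "t": time; "joints": joint angles; "dq": joint speeds; "tau": joint torques, N m; "ee_pos": TCP position; "tcp_rot": TCP orientation; "force": force on the tool from outside, world axes, zero at the start; "moment": the same for the moment, N m; "width": finger opening in m.
Only numpy, scipy, OpenCV 4.12 (cv2) and the standard library are available. Lean on these libraries where they do the work, as an engineer would, in place of code of your own. Each camera call takes 0.05 s, during which the arm holds its last target.

### The job

Set the brass check weight gently, upright and centred in the dark circle on the sprung balance pan and let go of it, while the pointer rod is still home. Then take the blue grip of the telescoping pointer rod and pull the rod out against its spring until the whole red ring has just come clear of the tube's mouth, so that the needle points at the middle of the pan for the reading, and finish while still holding it there. Leave the steel weight, the crucible and the plaster model where they stand.

Things in the scene. Friction and masses are not known exactly. Their poses are not given: they have to be found in the camera images.
- stand: The weighing stand, fixed to the bench: grey base plate 210 (x) x 310 (y) x 12 mm thick. Origin: centre of the plate's underside. It carries the balance (cream housing 100 x 110 mm, top 60 mm above the bench, centred at x -50, y +68 mm) and, 100 mm beside the pan at x +50 mm, the black tube (24 mm across) of the pointer rod, which lies along the stand's y axis 72 mm above the bench from y -145 to y -30 mm. The rod is pulled out along the stand's +y axis.
- tube_mouth (a point): Centre of the tube's open end (aluminium rim), on the rod's axis, 72 mm above the bench.
- pan_centre (a point): Centre of the top face of the round steel pan (90 mm across, 5 mm thick, flat, no rim), 80 mm above the bench when empty; a dark circle 56 mm across is drawn about it. The pan rides straight down on a spring: about 1.2 N starts it, then 0.5 N per mm, stop at 12 mm. The brass weight sinks it 6 to 9 mm.
- pan (a joint): Sinking of the pan in m: 0 empty, grows downward, at most 0.012.
- pointer_rod (a joint): Extension of the pointer rod in m: 0 home in the tube, end stop at 0.105. The last edge of the red ring (20 mm across, 12 mm wide, hidden in the tube at first) leaves the tube's mouth at 0.080, and at 0.083 the needle points at the pan's middle. A spring draws the rod home: 3 N at 0, 60 N/m more with extension, about 8 N at the mark; let go, it snaps back.
- rod_grip (a point): Point to grasp on the upright blue grip at the rod's outer end: on the grip's middle plane, 107 mm above the bench. The grip is a block 24 mm (stand x) by 14 mm (stand y) reaching from 61 to 127 mm above the bench; it moves with the rod. Home, it is 50 mm from the tube's mouth. The thin red needle sticks out from the rod 35 mm on the tube side of the grip, toward the pan, at rod height.
- brass_weight_mid (a point): Centre, half-way up, of the brass check weight: total height 58 mm, its cylindrical body 40 mm across from the foot to 44 mm up, a knob 18 mm across on a neck above. z is its upright axis. 0.42 to 0.55 kg. It stands on the bench.
- steel_weight_mid (a point): Centre, half-way up, of the steel check weight, a bystander: 48 mm high, 32 mm across. Stands on the bench.
- crucible_mid (a point): Centre, half-way up, of the white ceramic crucible (small cup), a bystander: 48 mm high, 52 mm across. Stands on the bench.
- plaster_model_mid (a point): Centre of the base block of the plaster tooth model, a bystander: 55 x 62 mm, 28 mm high with its row of teeth. Lies on the bench.
Things that resemble listed ones, but are neither listed nor needed, are in the scene too. What is shaped like the part that bears brass_weight_mid but green is not meant.

How it is judged (in metres and radians):
On the way:
1. the brass weight stands released, upright and centred on the sunken pan, the pointer rod still home (horizontal distance between brass_weight_mid and pan_centre below 0.01 m and z of brass_weight_mid in the frame of pan_centre between 0.023 and 0.035 m and angle between brass_weight_mid's own z axis and vertical below 0.12 rad and value of joint pan above 0.004 m and contact force between the fingers and brass_weight below 0.1 N and contact force between brass_weight and pan above 1.5 N and linear speed of brass_weight below 0.03 m/s and value of joint pointer_rod below 0.015 m), for 0.3 s.
At the end, for the whole second after the job is handed in: The fingers hold the rod still (at least 4 N on it) at an extension of 0.076 to 0.092 m, and the brass weight stands released and at rest on the pan, within 10 mm of its centre, upright within 0.12 rad, the pan sunk by more than 4 mm under it (horizontal distance between brass_weight_mid and pan_centre below 0.01 m and z of brass_weight_mid in the frame of pan_centre between 0.023 and 0.035 m and angle between brass_weight_mid's own z axis and vertical below 0.12 rad and value of joint pan above 0.004 m and contact force between the fingers and brass_weight below 0.1 N and contact force between brass_weight and pan above 1.5 N and linear speed of brass_weight below 0.03 m/s and value of joint pointer_rod between 0.076 and 0.092 m and velocity of joint pointer_rod between -0.01 and 0.01 m/s and contact force between the fingers and pointer_rod above 4 N); the arm keeps its last pose, push and grip.
It fails at once if steel weight pushed more than 25 mm away or tipped (distance of steel_weight_mid from where it was at the start of the episode above 0.025 m or angle between steel_weight_mid's own z axis and vertical above 0.4 rad).
It fails at once if crucible pushed more than 25 mm away or tipped (distance of crucible_mid from where it was at the start of the episode above 0.025 m or angle between crucible_mid's own z axis and vertical above 0.4 rad).
It fails at once if plaster model pushed more than 25 mm away or tipped (distance of plaster_model_mid from where it was at the start of the episode above 0.025 m or angle between plaster_model_mid's own z axis and vertical above 0.4 rad).
It fails at once if the brass weight dropped: out of the fingers with its foot more than 20 mm above the pan (z of brass_weight_mid in the frame of pan_centre above 0.049 m and contact force between the fingers and brass_weight below 0.02 N).
It also fails if it takes over 54 s, if anything falls off the work surface, if the arm or the gripper's body presses on something with over 40 N, if the wrist force passes 120 N, or if a joint passes its speed limit or range.

## Working session

There is one attempt and no reset: what is moved stays moved. The work goes in short steps, Python scripts to look and compute and a shell command to move; the robot and the scene stay as the last step left them, time stands still between calls to the robot, and variables do not carry over. Pictures are saved under pics/ and viewed, and the job is handed in when it is done.

```bash
mkdir -p pics
python3 - <<'E'
from cell import r
import cv2
s=r.read_state()
for k,v in s.items(): print(k,v)
print(r.pinch_z)
for n in ("scene","top","wrist"):
    c=r.capture(n); cv2.imwrite(f"pics/{n}0.png",c["img"][:,:,::-1]); print(n,c["vfov"],c["cx"],c["cy"],c["eye"],c["attitude"])
E
ls
```

```text
t 0.0
joints [63.04215873 40.5146313  -1.58086158 85.08351217  1.25950146 54.48125916
 -4.32782599]
dq [-0.05047954  0.00508829  0.00592523  0.04406747  0.06959208  0.03982355
  0.02746399]
tau [ 1.52077614e-04 -8.83195853e+01  1.23412427e+00 -2.36163604e+01
  1.68552651e-02  6.55152515e-03 -5.65507867e-05]
ee_pos [ 0.23896132 -0.52271398  0.23082426]
tcp_rot [[ 4.15723440e-01 -9.09490950e-01 -4.83497606e-04]
 [-9.09490433e-01 -4.15723720e-01  9.70029135e-04]
 [-1.08323414e-03  3.64725981e-05 -9.99999413e-01]]
force [-0.22297191 -0.10023756  0.1463988 ]
moment [-0.01630547  0.00619036  0.0569832 ]
width 0.08555382625185923
0.0187
scene 54.79613920257894 315.6403828930707 206.9020203209108 [ 1.13028739 -0.62703511  0.62849502] [[ 0.71921315  0.37484379 -0.58499964]
 [ 0.69470119 -0.37454771  0.61408816]
 [ 0.01107686 -0.84806023 -0.52978406]]
top 46.076507406579545 323.7376297970352 202.7333054903321 [ 0.39555688 -0.00423833  1.30277273] [[ 0.02069612 -0.99107606  0.13168108]
 [-0.99961447 -0.02295064 -0.01562632]
 [ 0.01850904 -0.13130691 -0.99116896]]
wrist 63.836232436761236 323.1170405539732 203.94760261245233 [ 0.31493006 -0.48784988  0.37348876] [[ 4.15022623e-01 -8.60620819e-01 -2.95106809e-01]
 [-9.09810733e-01 -3.92871808e-01 -1.33776579e-01]
 [-8.08236729e-04  3.24011649e-01 -9.46052746e-01]]
pics
```

View pics/scene0.png

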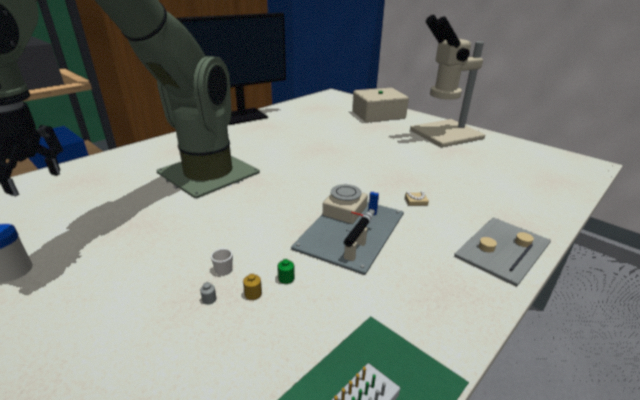

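View pics/top0.png

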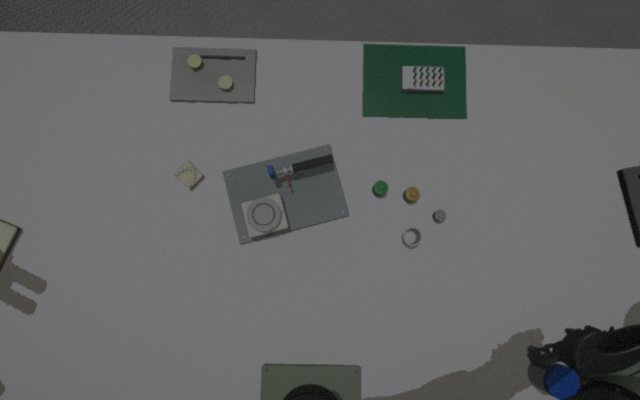

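View pics/wrist0.png

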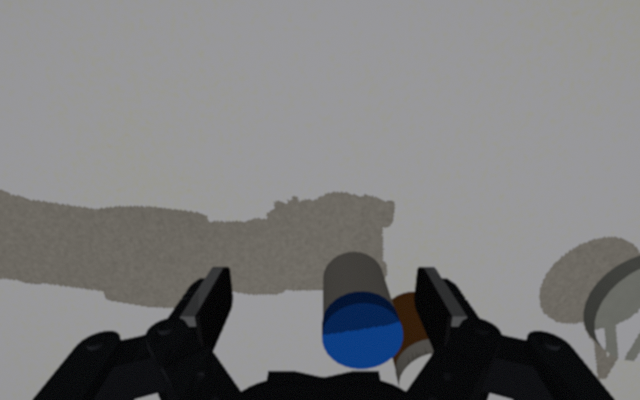

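Scene: brass at (252,287), green decoy (286,271), crucible (222,262), steel (208,293), stand near (348,235). Top: brass (412,194), pan (263,214), blue grip (270,171), tube to (333,158). A blue-capped bottle stands near the gripper.

```bash
cat > h.py <<'E'
import numpy as np, cv2
from cell import r
def cap(n,name=None):
    c=r.capture(n)
    if name: cv2.imwrite(f"pics/{name}.png",c["img"][:,:,::-1])
    c["f"]=200/np.tan(np.radians(c["vfov"]/2)); c["eye"]=np.array(c["eye"]);c["A"]=np.array(c["attitude"]); return c
def ray(c,u,v):
    d=c["A"]@np.array([(u-c["cx"])/c["f"],(v-c["cy"])/c["f"],1]); return d/np.linalg.norm(d)
def onz(c,u,v,z):
    d=ray(c,u,v); return c["eye"]+d*(z-c["eye"][2])/d[2]
def proj(c,p):
    q=c["A"].T@(np.array(p)-c["eye"]); return np.array([c["cx"]+c["f"]*q[0]/q[2],c["cy"]+c["f"]*q[1]/q[2]])
def tri(a,ua,b,ub):
    M=np.zeros((3,3));y=np.zeros(3);
    for c,u in((a,ua),(b,ub)):
        d=ray(c,*u);P=np.eye(3)-np.outer(d,d);M+=P;y+=P@c["eye"]
    return np.linalg.solve(M,y)
def blobs(c,lo,hi,amin=8):
    h=cv2.cvtColor(c["img"],cv2.COLOR_RGB2HSV);m=cv2.inRange(h,np.array(lo),np.array(hi))
    n,l,s,ce=cv2.connectedComponentsWithStats(m)
    return m,[(int(s[i,4]),s[i,:4].tolist(),ce[i].round(1).tolist()) for i in range(1,n) if s[i,4]>=amin]
E
python3 - <<'E'
from h import *
for n in("top","scene"):
    c=cap(n); print(n)
    for nm,lo,hi in(("brass",(10,120,60),(28,255,255)),("blue",(105,130,40),(130,255,255)),("red",(170,100,60),(180,255,255)),("red2",(0,120,60),(7,255,255))):
        print(nm,blobs(c,lo,hi)[1])
    h=cv2.cvtColor(c["img"],cv2.COLOR_RGB2HSV)
    for u,v in ((263,214),(240,180)) if n=="top" else ((345,190),(320,245)): print(h[v,u])
    x=(215,130,145,120) if n=="top" else (280,170,140,110)
    a=c["img"][x[1]:x[1]+x[3],x[0]:x[0]+x[2],::-1]
    cv2.imwrite(f"pics/z_{n}.png",cv2.resize(a,None,fx=5,fy=5,interpolation=cv2.INTER_CUBIC))
E
```

```text
top
brass [(70, [406, 188, 12, 12], [411.4, 193.7])]
blue [(33, [268, 166, 6, 8], [270.2, 169.6]), (868, [547, 366, 33, 34], [562.7, 382.4])]
red []
red2 []
[60  3 97]
[90 18 83]
scene
brass [(1457, [159, 0, 108, 18], [212.7, 6.7]), (3504, [101, 10, 74, 132], [136.2, 88.0]), (546, [245, 84, 26, 25], [257.7, 95.3]), (94, [231, 88, 6, 22], [232.9, 99.3]), (11, [107, 93, 5, 6], [108.6, 95.0]), (10, [114, 101, 5, 6], [116.3, 103.8]), (347, [244, 274, 17, 25], [252.0, 286.5]), (10, [363, 367, 2, 7], [363.7, 369.4]), (16, [356, 374, 3, 12], [356.9, 378.4]), (20, [349, 381, 3, 12], [350.0, 385.9]), (20, [342, 388, 3, 12], [342.9, 393.0]), (8, [335, 396, 2, 4], [335.5, 397.5])]
blue [(9120, [268, 0, 116, 103], [328.4, 44.9]), (758, [53, 126, 35, 37], [68.9, 144.4]), (75, [39, 136, 10, 13], [43.0, 142.2]), (163, [29, 153, 18, 15], [38.4, 160.1]), (127, [369, 192, 9, 22], [373.3, 201.4]), (315, [0, 224, 17, 24], [6.8, 234.7])]
red []
red2 [(16, [352, 212, 9, 3], [356.0, 213.1])]
[ 80  11 142]
[ 93  24 125]
```

View pics/z_top.png

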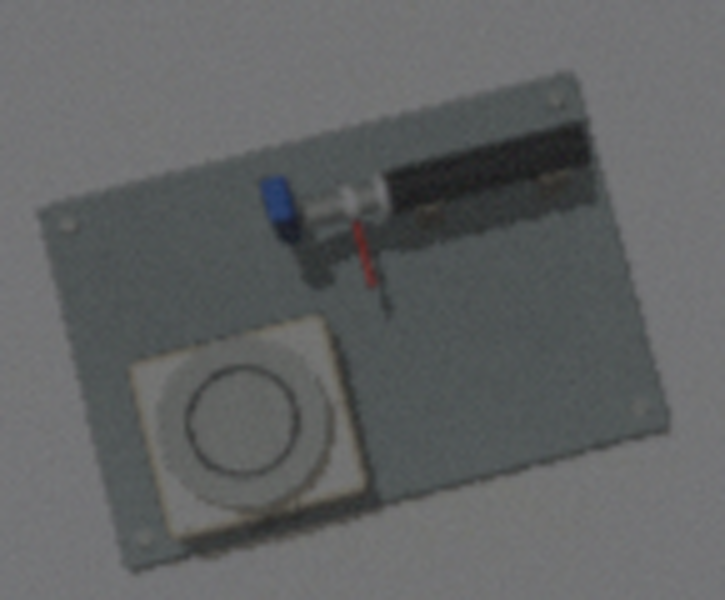

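View pics/z_scene.png

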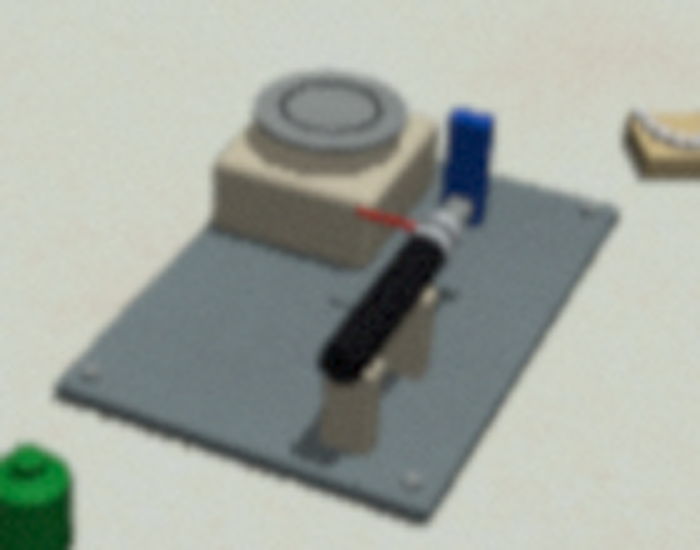

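Run:
```python
from h import *
t=cap("top");s=cap("scene")
zt=lambda x,y:(215+x/5-.4,130+y/5-.4); zs=lambda x,y:(280+x/5-.4,170+y/5-.4)
# corners order: (-x? ) top: left-top=(+x,+y), right-top=(+x,-y), right-bot=(-x,-y), left-bot=(-x,+y)
L=np.array([(.105,.155),(.105,-.155),(-.105,-.155),(-.105,.155)])
W=np.array([onz(t,*zt(*p),.012)[:2] for p in((38,210),(573,70),(670,430),(130,572))])
def rigid(L,W):
    a=L-L.mean(0);b=W-W.mean(0);U,S,V=np.linalg.svd(a.T@b);R=(U@V).T;return R,W.mean(0)-R@L.mean(0)
R,o=rigid(L,W);print("stand",o,np.degrees(np.arctan2(R[1,0],R[0,0])),"res mm",((L@R.T+o-W)*1000).round(1).tolist())
# scene corners: right (615,212)=(+x,+y) ; bottom (425,522)=(+x,-y); left(58,393)=(-x,-y)
Ws=np.array([onz(s,*zs(*p),.012)[:2] for p in((617,212),(427,518),(58,390))]);Rs,os=rigid(L[:3],Ws);print("scene",os,np.degrees(np.arctan2(Rs[1,0],Rs[0,0])),((L[:3]@Rs.T+os-Ws)*1000).round(1).tolist())
print("pan stand",R@[-.05,.068]+o,"scene",Rs@[-.05,.068]+os)
print("pan tri",tri(t,zt(243,420),s,zs(331,105)),onz(t,*zt(243,420),.08),onz(s,*zs(331,105),.08))
print("grip",R@[.05,.02]+o,Rs@[.05,.02]+os, "top-face",onz(t,*zt(274,190),.127))
print("brass",tri(t,(411.4,193.7),s,(252,286.5)),onz(t,411.4,193.7,.035),onz(s,252,286.5,.027))
for n,u,v,z in(("green",380,188,.03),("steel",439,216,.03),("cruc",411,238,.048)): print(n,onz(t,u,v,z))
```

```text
stand [0.5910659  0.08226977] 16.258966166462223 res mm [[0.6, 0.8], [-0.1, -0.6], [0.9, -1.9], [-1.4, 1.8]]
scene [0.59630403 0.07567045] 16.431126686687403 [[0.6, 3.6], [2.6, -0.3], [-3.1, -3.3]]
pan stand [0.52402701 0.13355122] scene [0.52911136 0.12675024]
pan tri [0.52540966 0.13347429 0.08066254] [0.52575869 0.13381433 0.08      ] [0.52446988 0.13405419 0.08      ]
grip [0.63346662 0.11546885] [0.6386048  0.10899679] top-face [0.63863524 0.11720368 0.127     ]
brass [ 0.59572052 -0.26600333  0.02503569] [ 0.5944674  -0.26354764  0.035     ] [ 0.59711551 -0.26756722  0.027     ]
green [ 0.60906187 -0.17805182  0.03      ]
steel [ 0.53538053 -0.34001187  0.03      ]
cruc [ 0.47253803 -0.25935231  0.048     ]
```

Run:
```python
from h import *
t=cap("top");s=cap("scene")
print(tri(t,(562.7,382.4),s,(5,232)),proj(s,(0.239,-.523,.231)),proj(t,(0.239,-.523,.231)))
R=np.array(r.read_state()["tcp_rot"]);p=np.array(r.read_state()["ee_pos"])
print((R.T@(np.array([.596,-.266,.20])-p)*1000).round(0))
```

```text
[ 0.12640621 -0.60827817  0.11151218] [ 37.75293386 189.46727883] [545.7085606  340.62260905]
[ -85. -431.   31.]
```

```bash
python3 -m creep '{"linear":[[-2,-10,0],[-6,-30,2],[-12,-60,4],[-18,-90,6],[-24,-120,8],[-30,-150,10],[-36,-180,12],[-42,-210,14],[-48,-240,16],[-54,-270,18],[-60,-300,20],[-66,-330,22],[-71,-360,24],[-76,-385,26],[-80,-405,28],[-83,-420,30],[-85,-428,31],[-85,-431,31],[-85,-431,31]],"twist":[[0,0,0],[0,0,0],[0,0,0],[0,0,0],[0,0,0],[0,0,0],[0,0,0],[0,0,0],[0,0,0],[0,0,0],[0,0,0],[0,0,0],[0,0,0],[0,0,0],[0,0,0],[0,0,0],[0,0,0],[0,0,0],[0,0,0]]}' 1 30
python3 - <<'E'
from h import *
for n in("wrist","scene"):
    c=cap(n,n+"1")
    print([b for b in blobs(c,(10,120,40),(28,255,255),60)[1]])
    if n=="wrist": w=c
    else: s=c
print(proj(w,(.596,-.266,.058)))
print(r.read_state()["joints"])
E
```

```text
t: 2.35
ee_pos: [0.5956, -0.2665, 0.2003]
tcp_rot: [[0.416, -0.909, -0.0], [-0.909, -0.416, -0.0], [-0.0, 0.0, -1.0]]
force: [0.7, -0.1, -0.6]
width: 0.0851
[(1354, [301, 161, 38, 45], [319.8, 183.4])]
[(10352, [76, 0, 99, 146], [130.7, 63.4]), (123, [254, 0, 13, 14], [261.5, 5.4]), (142, [261, 87, 11, 20], [266.2, 96.7]), (352, [244, 274, 17, 25], [251.9, 286.3])]
[323.15888022 189.01633317]
[ 20.2705377   49.82404421   2.59384371  69.14895706  -2.24153366
  61.07434088 -42.4486711 ]
```

View pics/wrist1.png

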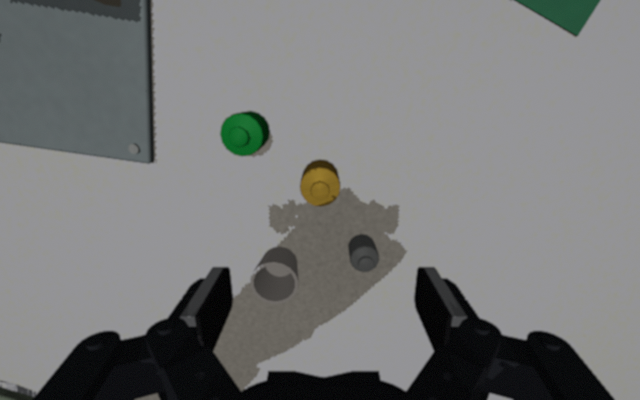

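Wrist view: brass knob at ~(320,189), green at (245,133), crucible (276,275), steel (363,256). Predicted knob pixel (323,189), so the estimate holds.

Run:
```python
from h import *
w=cap("wrist")
a=w["img"][150:220,280:360,::-1];cv2.imwrite("pics/z1.png",cv2.resize(a,None,fx=7,fy=7,interpolation=cv2.INTER_CUBIC))
print(onz(w,320,189,.058))
```

```text
[ 0.59438644 -0.26396137  0.058     ]
```

View pics/z1.png

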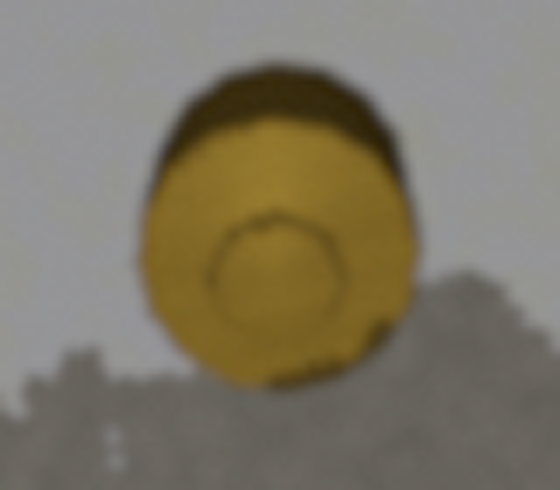

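```bash
python3 -m creep '{"linear":[[-1,0,8],[-2,0,25],[-2,0,50],[-2,0,75],[-2,0,100],[-2,0,120],[-2,0,140],[-2,0,155],[-2,0,167],[-2,0,177],[-2,0,184],[-2,0,189],[-2,0,192],[-2,0,192],[-2,0,192]],"twist":[[0,0,0],[0,0,0],[0,0,0],[0,0,0],[0,0,0],[0,0,0],[0,0,0],[0,0,0],[0,0,0],[0,0,0],[0,0,0],[0,0,0],[0,0,0],[0,0,0],[0,0,0]]}' 1 30
python3 - <<'E'
from h import *
cap("wrist","w2")
E
```

```text
t: 4.0
ee_pos: [0.5951, -0.2646, 0.0086]
tcp_rot: [[0.416, -0.909, 0.0], [-0.909, -0.416, -0.0], [0.0, -0.0, -1.0]]
force: [-0.1, 0.3, -0.5]
width: 0.0857
```

View pics/w2.png

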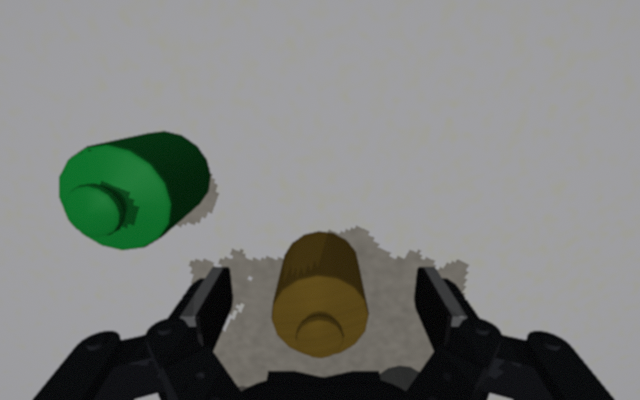

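Brass is between the fingers (knob ~(320,325), fingers at 231/417). Closing.

```bash
python3 -m creep '{"linear":[[0,0,0],[0,0,0],[0,0,0],[0,0,0],[0,0,0],[0,0,0],[0,0,0],[0,0,0],[0,0,0],[0,0,0],[0,0,-3],[0,0,-10],[0,0,-25],[0,0,-45],[0,0,-70],[0,0,-95],[0,0,-120],[0,0,-140],[0,0,-150],[0,0,-150]],"twist":[[0,0,0],[0,0,0],[0,0,0],[0,0,0],[0,0,0],[0,0,0],[0,0,0],[0,0,0],[0,0,0],[0,0,0],[0,0,0],[0,0,0],[0,0,0],[0,0,0],[0,0,0],[0,0,0],[0,0,0],[0,0,0],[0,0,0],[0,0,0]]}' 0 40
python3 - <<'E'
from h import *
w=cap("wrist","w3"); m,b=blobs(w,(10,110,30),(28,255,255),60);print(b)
s=r.read_state(); R=np.array(s["tcp_rot"]);p=np.array(s["ee_pos"])
print(p,s["width"],s["force"]);
a=w["img"][220:400,220:430,::-1];cv2.imwrite("pics/z3.png",cv2.resize(a,None,fx=3.5,fy=3.3,interpolation=cv2.INTER_CUBIC))
E
```

```text
t: 6.05
ee_pos: [0.5953, -0.2648, 0.1599]
tcp_rot: [[0.416, -0.91, 0.002], [-0.91, -0.416, -0.001], [0.001, -0.001, -1.0]]
force: [0.6, -0.5, -4.9]
width: 0.0387
[(9363, [275, 232, 98, 125], [322.8, 295.9])]
[ 0.59483535 -0.26458686  0.15849108] 0.03839604343079295 [-0.69304269  0.39746853 -4.95087392]
```

View pics/z3.png

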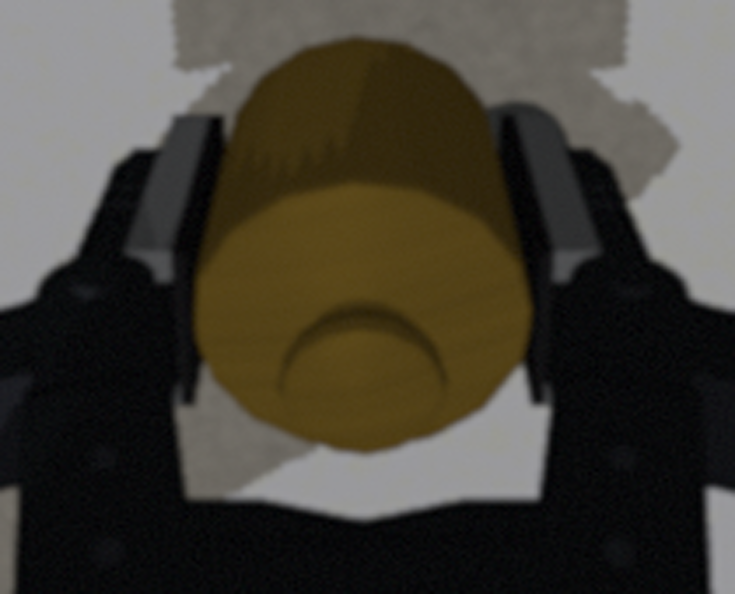

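Run:
```python
from h import *
w=cap("wrist");s=r.read_state(); R=np.array(s["tcp_rot"]);p=np.array(s["ee_pos"]);print(p)
f=p[2]-.0086
for u,v,z in((323,336.3,.058),(323,315.4,.044)):
    q=onz(w,u,v,f+z);print(q,(R.T@(q-p)*1000).round(1))
print((R.T@(np.array([.525,.1337,.158])-p)*1000).round(1))
```

```text
[ 0.5945598  -0.26442477  0.15769222]
[ 0.59556243 -0.26381421  0.20709222] [ -0.2  -1.1 -49.4]
[ 0.59381531 -0.26460997  0.19309222] [ -0.2   0.8 -35.4]
[-3.910e+02 -1.023e+02 -1.000e-01]
```

```bash
python3 -m creep '{"linear":[[-5,-1,0],[-17,-4,0],[-40,-10,0],[-70,-18,0],[-100,-26,0],[-130,-34,0],[-160,-42,0],[-190,-50,0],[-220,-57,0],[-250,-65,0],[-280,-73,0],[-310,-81,0],[-335,-88,0],[-357,-93,0],[-374,-98,0],[-385,-101,0],[-390,-102,0],[-391,-102,0],[-391,-102,0],[-391,-102,0]],"twist":[[0,0,0],[0,0,0],[0,0,0],[0,0,0],[0,0,0],[0,0,0],[0,0,0],[0,0,0],[0,0,0],[0,0,0],[0,0,0],[0,0,0],[0,0,0],[0,0,0],[0,0,0],[0,0,0],[0,0,0],[0,0,0],[0,0,0],[0,0,0]]}' - 40
python3 - <<'E'
from h import *
w=cap("wrist","w4");t=cap("top","t4");s=cap("scene","s4");st=r.read_state();print(st["ee_pos"],st["force"],st["width"],st["joints"])
print(proj(w,(.525,.1337,.08)),proj(s,(.525,.1337,.08)))
m,b=blobs(s,(10,120,40),(28,255,255),60);print(b)
a=s["img"][110:250,270:420,::-1];cv2.imwrite("pics/z4.png",cv2.resize(a,None,fx=4,fy=4,interpolation=cv2.INTER_CUBIC))
E
```

```text
t: 8.15
ee_pos: [0.5252, 0.1325, 0.1583]
tcp_rot: [[0.415, -0.91, -0.0], [-0.91, -0.415, -0.0], [0.0, 0.0, -1.0]]
force: [0.1, 0.3, -3.8]
width: 0.0386
[0.52519825 0.1329154  0.15834228] [-0.98786589 -0.19760876 -5.2199489 ] 0.038311283821559586 [-21.34259719  43.62994211   7.10413594  97.56730071  -7.74228698
  39.2787554  -75.65225047]
[321.96990056 213.79891465] [345.86123864 190.70727017]
[(10938, [76, 0, 144, 146], [134.6, 57.3]), (613, [244, 82, 28, 27], [257.2, 95.0]), (106, [231, 87, 6, 24], [233.7, 99.4])]
```

View pics/w4.png

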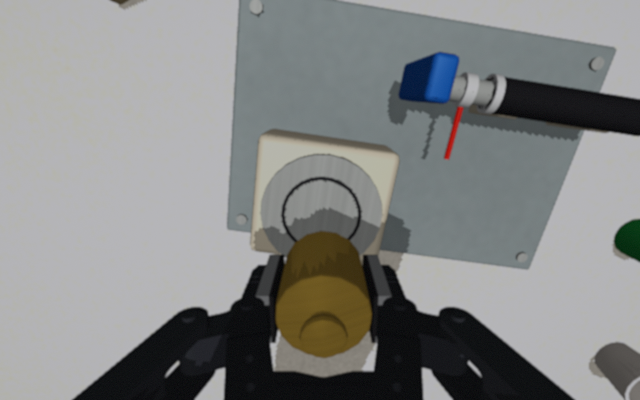

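View pics/z4.png

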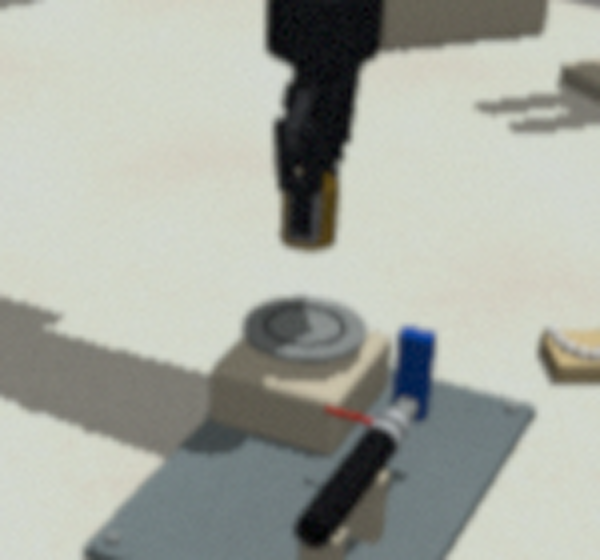

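Run:
```python
from h import *
w=cap("wrist")
for c0 in((.525,.1337),(.525,.1325)):
  for rad in(.028,.045):
    th=np.radians(np.arange(0,360,3));P=np.array([proj(w,(c0[0]+rad*np.cos(a),c0[1]+rad*np.sin(a),.08)) for a in th])
    print(c0,rad,P[:,0].min(),P[:,0].max(),P[:,1].min())
```

```text
(0.525, 0.1337) 0.028 284.3790641392462 360.6017710773833 176.87014200225698
(0.525, 0.1337) 0.045 261.15373675755114 383.80460383551343 152.87983355280284
(0.525, 0.1325) 0.028 285.8936674182872 362.063211418276 177.55429939964716
(0.525, 0.1325) 0.045 262.68642735320236 385.2516445608659 153.5984503386871
```

```bash
python3 -m creep '{"linear":[[-1,0,4],[-1,0,14],[-1,0,27],[-1,0,40],[-1,0,50],[-1,0,57],[-1,0,62],[-1,0,65],[-1,0,67],[-1,0,68],[-1,0,68],[-1,0,68]],"twist":[[0,0,0],[0,0,0],[0,0,0],[0,0,0],[0,0,0],[0,0,0],[0,0,0],[0,0,0],[0,0,0],[0,0,0],[0,0,0],[0,0,0]]}' - 40
python3 -m creep '{"linear":[[0,0,1],[0,0,2],[0,0,3],[0,0,3],[0,0,3]],"twist":[[0,0,0],[0,0,0],[0,0,0],[0,0,0],[0,0,0]]}'
python3 -m creep '{"linear":[[0,0,1],[0,0,2],[0,0,3],[0,0,3],[0,0,3]],"twist":[[0,0,0],[0,0,0],[0,0,0],[0,0,0],[0,0,0]]}'
python3 - <<'E'
from h import *
w=cap("wrist","w5");s=cap("scene")
a=s["img"][150:250,300:420,::-1];cv2.imwrite("pics/z5.png",cv2.resize(a,None,fx=5,fy=5,interpolation=cv2.INTER_CUBIC))
E
```

```text
t: 9.55
ee_pos: [0.5247, 0.1344, 0.0905]
tcp_rot: [[0.416, -0.909, 0.0], [-0.909, -0.416, 0.0], [-0.0, -0.0, -1.0]]
force: [0.3, 0.3, -5.4]
width: 0.0383
t: 10.05
ee_pos: [0.5247, 0.1344, 0.0874]
tcp_rot: [[0.416, -0.909, 0.0], [-0.909, -0.416, 0.0], [-0.0, -0.0, -1.0]]
force: [-0.2, 1.0, -1.5]
width: 0.0385
t: 10.55
ee_pos: [0.5247, 0.1344, 0.0844]
tcp_rot: [[0.416, -0.909, 0.0], [-0.909, -0.416, 0.0], [-0.0, -0.0, -1.0]]
force: [-0.4, 0.4, -1.5]
width: 0.0383
```

View pics/w5.png

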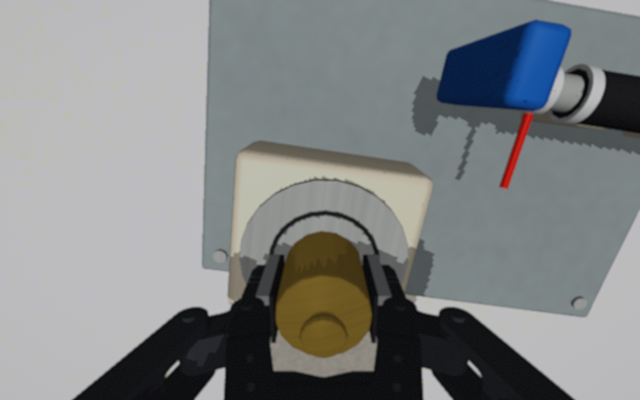

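View pics/z5.png

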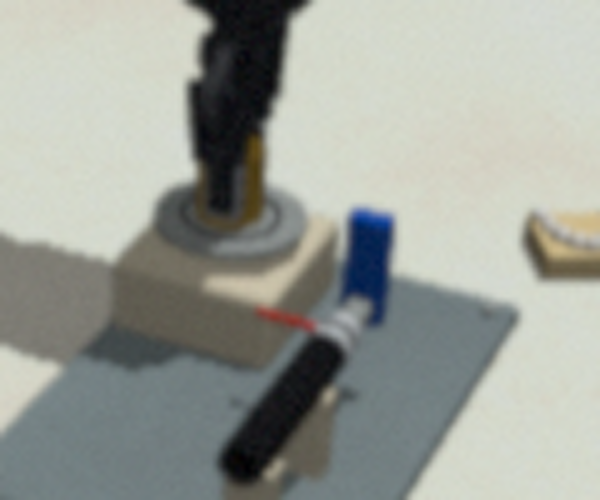

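```bash
python3 -m creep '{"linear":[[0,0,1],[0,0,2],[0,0,3],[0,0,3],[0,0,3]],"twist":[[0,0,0],[0,0,0],[0,0,0],[0,0,0],[0,0,0]]}'
python3 - <<'E'
from h import *
s=cap("scene");st=r.read_state();print(st["force"],st["ee_pos"])
a=s["img"][150:250,300:420,::-1];cv2.imwrite("pics/z6.png",cv2.resize(a,None,fx=6,fy=6,interpolation=cv2.INTER_CUBIC))
E
```

```text
t: 11.15
ee_pos: [0.5247, 0.1344, 0.0813]
tcp_rot: [[0.416, -0.909, 0.0], [-0.909, -0.416, 0.0], [-0.0, -0.0, -1.0]]
force: [0.3, 0.7, 1.2]
width: 0.0383
[0.3822669  0.07215973 0.60457988] [0.52473192 0.13433861 0.0813743 ]
```

View pics/z6.png

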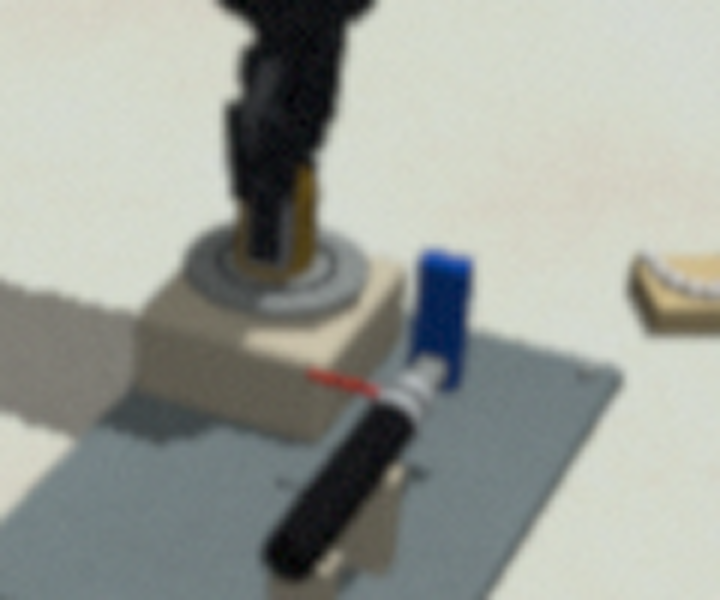

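The arm force reads about zero, so the pan now carries the weight. Releasing.

```bash
python3 -m creep '{"linear":[[0,0,0],[0,0,0],[0,0,0],[0,0,0],[0,0,0],[0,0,0],[0,0,0],[0,0,0],[0,0,0],[0,0,0],[0,0,0],[0,0,0],[0,0,0]],"twist":[[0,0,0],[0,0,0],[0,0,0],[0,0,0],[0,0,0],[0,0,0],[0,0,0],[0,0,0],[0,0,0],[0,0,0],[0,0,0],[0,0,0],[0,0,0]]}' 1
python3 - <<'E'
from h import *
w=cap("wrist","w7")
E
```

```text
t: 12.5
ee_pos: [0.5246, 0.1343, 0.0813]
tcp_rot: [[0.416, -0.909, -0.0], [-0.909, -0.416, 0.0], [-0.0, 0.0, -1.0]]
force: [0.5, -0.6, 0.7]
width: 0.0854
```

View pics/w7.png

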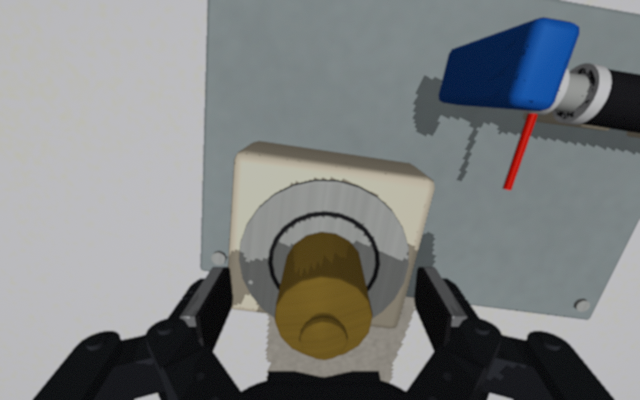

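Released and standing centred. Rise straight up and check from above.

```bash
python3 -m creep '{"linear":[[0,0,-4],[0,0,-14],[0,0,-30],[0,0,-50],[0,0,-75],[0,0,-100],[0,0,-125],[0,0,-140],[0,0,-148],[0,0,-150],[0,0,-150]],"twist":[[0,0,0],[0,0,0],[0,0,0],[0,0,0],[0,0,0],[0,0,0],[0,0,0],[0,0,0],[0,0,0],[0,0,0],[0,0,0]]}'
python3 - <<'E'
from h import *
w=cap("wrist","w8");t=cap("top");s=cap("scene","s8")
b=blobs(w,(10,110,30),(28,255,255),200)[1];print(b)
print(blobs(w,(105,130,40),(130,255,255),60)[1])
m,_=blobs(t,(10,100,30),(28,255,255)); print(blobs(t,(10,100,30),(28,255,255),20)[1])
a=s["img"][150:250,300:420,::-1];cv2.imwrite("pics/z8.png",cv2.resize(a,None,fx=5,fy=5,interpolation=cv2.INTER_CUBIC))
print(proj(w,(.525,.1337,.073+.044)),r.read_state()["ee_pos"])
E
```

```text
t: 13.65
ee_pos: [0.5245, 0.1343, 0.2311]
tcp_rot: [[0.416, -0.909, -0.0], [-0.909, -0.416, 0.0], [-0.0, 0.0, -1.0]]
force: [-0.5, 0.8, -1.0]
width: 0.0853
[(1902, [300, 169, 48, 53], [323.1, 196.0])]
[(1004, [384, 66, 37, 35], [402.6, 83.4])]
[]
[324.40854442 198.80704182] [0.52444013 0.13422054 0.23067039]
```

View pics/w8.png

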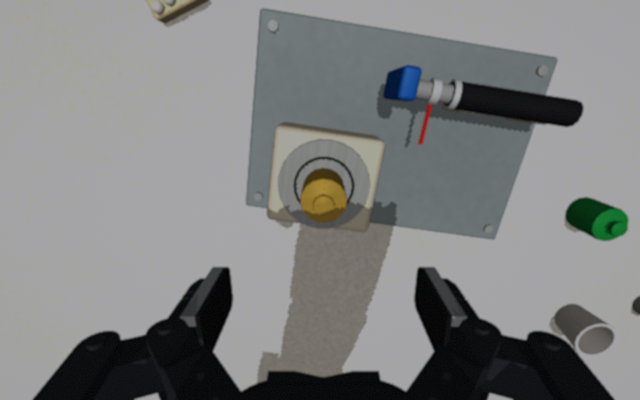

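View pics/z8.png

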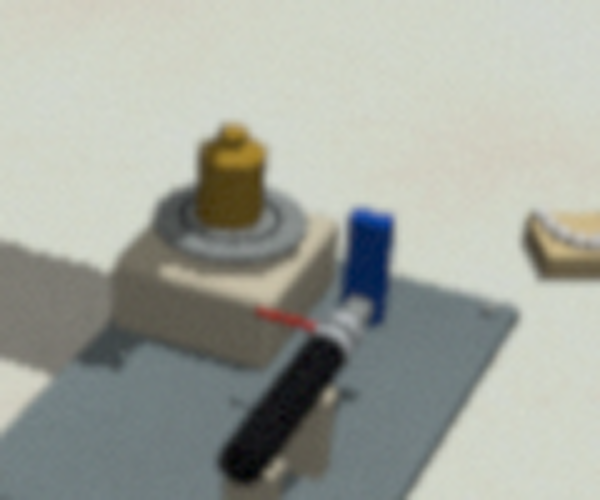

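Run:
```python
from h import *
w=cap("wrist")
a=w["img"][50:140,370:500,::-1];cv2.imwrite("pics/z9.png",cv2.resize(a,None,fx=6,fy=6,interpolation=cv2.INTER_CUBIC))
for g in((.6345,.1155),(.638,.117)):
    print([proj(w,(g[0],g[1],z)).round(1).tolist() for z in(.127,.061)])
for p in((257,14,),(0,0)): pass
# stand corners in wrist
W=np.array([onz(w,u,v,.012)[:2] for u,v in((557,58),(495,239),(247,206),(262,9))]);print(W)
for i,j in((0,3),(1,2)):
    d=W[j]-W[i];print(np.degrees(np.arctan2(d[1],d[0])),np.linalg.norm(d))
for i,j in((1,0),(2,3)):
    d=W[j]-W[i];print(np.degrees(np.arctan2(d[1],d[0])),np.linalg.norm(d))
print(W.mean(0))
```

```text
[[411.2, 80.8], [392.4, 83.6]]
[[411.8, 75.1], [392.8, 79.1]]
[[ 0.73179938 -0.03519519]
 [ 0.53399679 -0.09444121]
 [ 0.44750522  0.199291  ]
 [ 0.64712408  0.25671752]]
106.17589064007792 0.3039456143199021
106.4074449621225 0.306201563688389
16.674057728879006 0.2064847572944426
16.049513048554815 0.20771493294051374
[0.59010637 0.08159303]
```

View pics/z9.png

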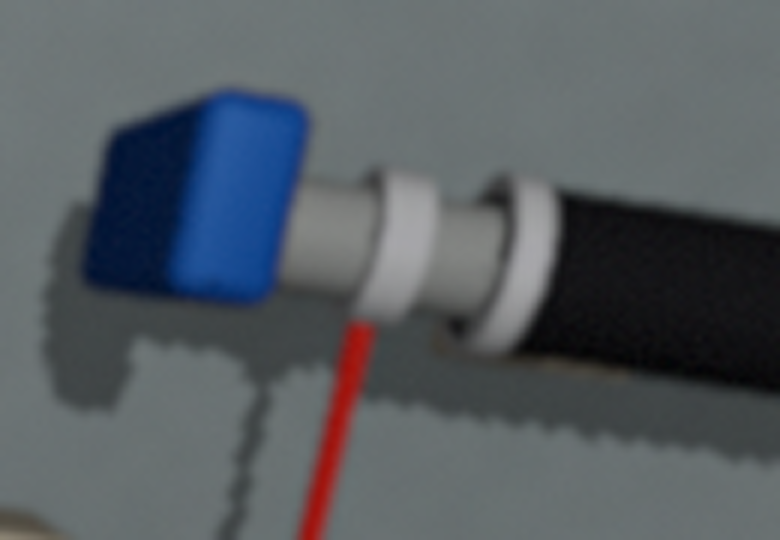

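Run:
```python
from h import *
w=cap("wrist");s=cap("scene")
g=onz(w,409.9,82.6,.127);print(g)
# scene top face: zoom5 (371,213)
print(onz(s,300+371/5-.4,150+213/5-.4,.127), tri(w,(409.9,82.6),s,(373.8,192.2)))
st=r.read_state();R=np.array(st["tcp_rot"]);p=np.array(st["ee_pos"])
print((R.T@(np.array([g[0],g[1],.231])-p)*1000).round(1),p)
```

```text
[0.63314761 0.11574721 0.127     ]
[0.63377201 0.11444744 0.127     ] [0.63315892 0.11553983 0.12629697]
[ 62.  -91.1  -0.2] [0.5245356  0.1342493  0.23090715]
```

```bash
python3 -m creep '{"linear":[[3,-5,0],[12,-17,0],[25,-37,0],[38,-56,0],[49,-72,0],[57,-83,0],[61,-89,0],[62,-91,0],[62,-91,0],[62,-91,0]],"twist":[[0,0,0.01],[0,0,0.03],[0,0,0.06],[0,0,0.09],[0,0,0.115],[0,0,0.135],[0,0,0.143],[0,0,0.145],[0,0,0.145],[0,0,0.145]]}' 0.7
python3 - <<'E'
from h import *
w=cap("wrist","w10")
st=r.read_state();R=np.array(st["tcp_rot"]);p=np.array(st["ee_pos"]);print(p,st["width"],np.degrees(np.arctan2(R[1,0],R[0,0])))
a=w["img"][130:300,230:430,::-1];cv2.imwrite("pics/z10.png",cv2.resize(a,None,fx=3.5,fy=3.5,interpolation=cv2.INTER_CUBIC))
print(proj(w,(p[0],p[1],.127)))
E
```

```text
t: 14.95
ee_pos: [0.633, 0.1159, 0.2313]
tcp_rot: [[0.28, -0.96, -0.0], [-0.96, -0.28, 0.0], [-0.0, 0.0, -1.0]]
force: [-0.3, -0.2, -0.1]
width: 0.06
[0.63297994 0.11595078 0.23145943] 0.059494288120702656 -73.72082118521067
[323.49860858 202.71417665]
```

View pics/w10.png

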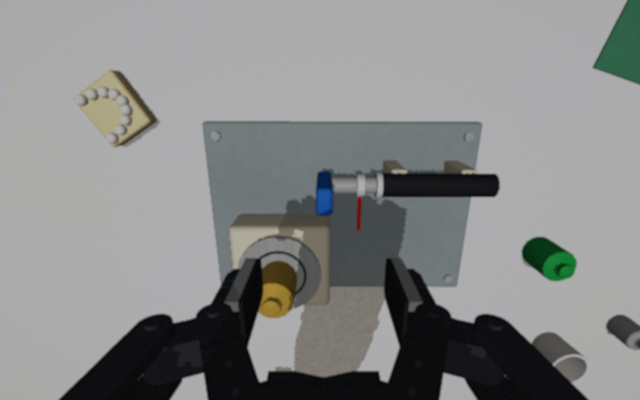

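View pics/z10.png

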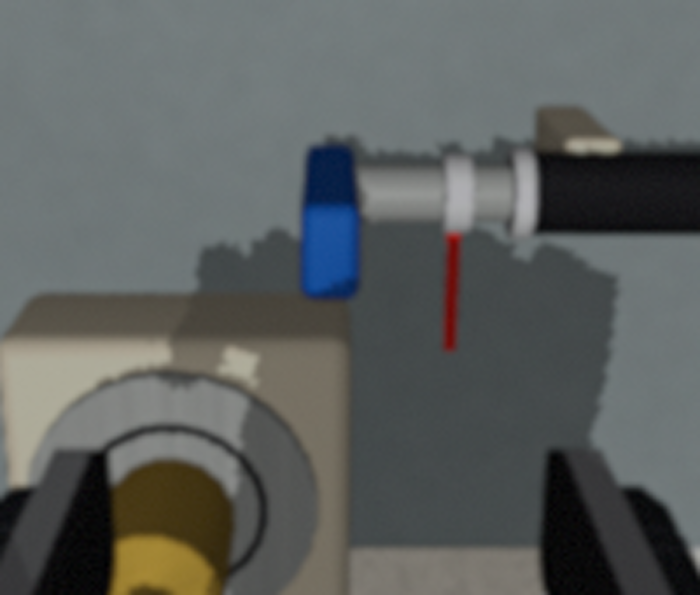

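Aligned: grip top at (324,201.5) against TCP projection (323.5,202.7); rod is square to the jaws. Descend.

```bash
python3 -m creep '{"linear":[[0,0,5],[0,0,17],[0,0,37],[0,0,60],[0,0,80],[0,0,98],[0,0,113],[0,0,125],[0,0,134],[0,0,140],[0,0,143],[0,0,144],[0,0,144],[0,0,144]],"twist":[[0,0,0],[0,0,0],[0,0,0],[0,0,0],[0,0,0],[0,0,0],[0,0,0],[0,0,0],[0,0,0],[0,0,0],[0,0,0],[0,0,0],[0,0,0],[0,0,0]]}' 0.6 50
python3 -m creep '{"linear":[[0,0,0],[0,0,0],[0,0,0],[0,0,0],[0,0,0],[0,0,0],[0,0,0],[0,0,0],[0,0,0],[0,0,0]],"twist":[[0,0,0],[0,0,0],[0,0,0],[0,0,0],[0,0,0],[0,0,0],[0,0,0],[0,0,0],[0,0,0],[0,0,0]]}' 0 60
python3 - <<'E'
from h import *
w=cap("wrist","w11");s=cap("scene")
a=s["img"][130:250,290:430,::-1];cv2.imwrite("pics/z11.png",cv2.resize(a,None,fx=5,fy=5,interpolation=cv2.INTER_CUBIC))
E
```

```text
t: 16.4
ee_pos: [0.6334, 0.1158, 0.0877]
tcp_rot: [[0.28, -0.96, 0.001], [-0.96, -0.28, 0.0], [-0.0, -0.001, -1.0]]
force: [0.1, -0.4, -0.1]
width: 0.0517
t: 17.4
ee_pos: [0.6334, 0.1154, 0.0875]
tcp_rot: [[0.28, -0.96, 0.0], [-0.96, -0.28, -0.0], [0.0, -0.0, -1.0]]
force: [0.7, -4.0, 5.5]
width: 0.0132
```

View pics/w11.png

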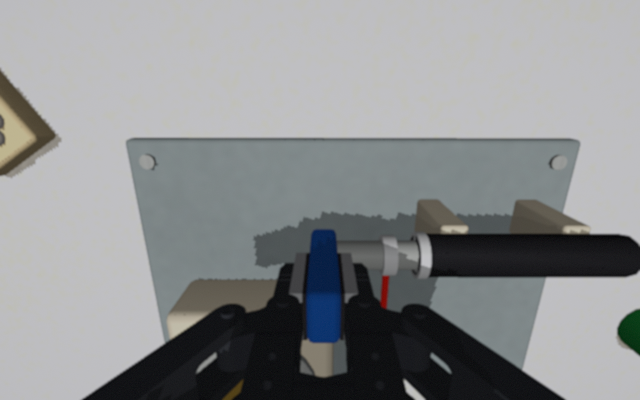

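View pics/z11.png

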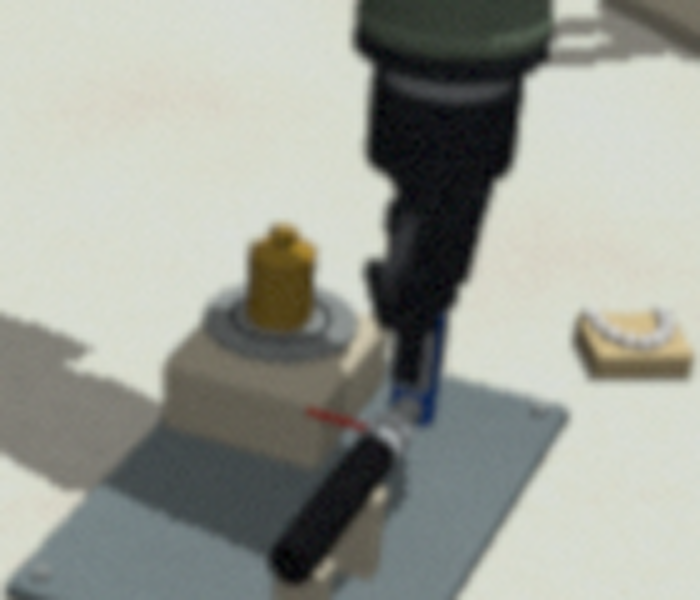

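Gripped on the 14 mm faces. Pull along −tool x.

```bash
python3 -m creep '{"linear":[[-1,0,0],[-4,0,0],[-8,0,0],[-13,0,0],[-18,0,0],[-23,0,0],[-28,0,0],[-33,0,0],[-38,0,0],[-43,0,0],[-48,0,0],[-53,0,0],[-58,0,0],[-63,0,0],[-68,0,0],[-73,0,0],[-77,0,0],[-80,0,0],[-80,0,0],[-80,0,0]],"twist":[[0,0,0],[0,0,0],[0,0,0],[0,0,0],[0,0,0],[0,0,0],[0,0,0],[0,0,0],[0,0,0],[0,0,0],[0,0,0],[0,0,0],[0,0,0],[0,0,0],[0,0,0],[0,0,0],[0,0,0],[0,0,0],[0,0,0],[0,0,0]]}' - 60
python3 - <<'E'
from h import *
w=cap("wrist","w12");s=cap("scene","s12")
a=s["img"][130:250,290:430,::-1];cv2.imwrite("pics/z12.png",cv2.resize(a,None,fx=5,fy=5,interpolation=cv2.INTER_CUBIC))
a=w["img"][200:330,280:560,::-1];cv2.imwrite("pics/z12w.png",cv2.resize(a,None,fx=2.8,fy=2.8,interpolation=cv2.INTER_CUBIC))
st=r.read_state();p=np.array(st["ee_pos"]);d=p[:2]-[.6335,.1155];print(p,st["force"],st["width"],d@[-.2807,.9598])
E
```

```text
t: 19.5
ee_pos: [0.6113, 0.1916, 0.0876]
tcp_rot: [[0.279, -0.96, 0.001], [-0.96, -0.279, -0.001], [0.001, -0.001, -1.0]]
force: [2.5, -7.0, 4.8]
width: 0.0139
[0.61134558 0.19152676 0.08755481] [ 2.44495022 -7.34677088  4.70393614] 0.013477547508145673 0.0791892321325976
```

View pics/z12w.png

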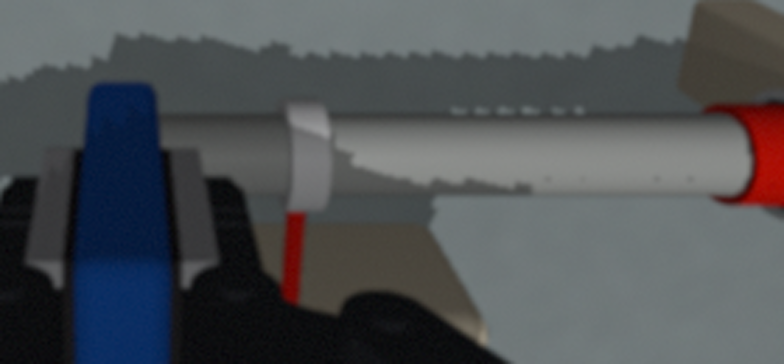

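View pics/z12.png

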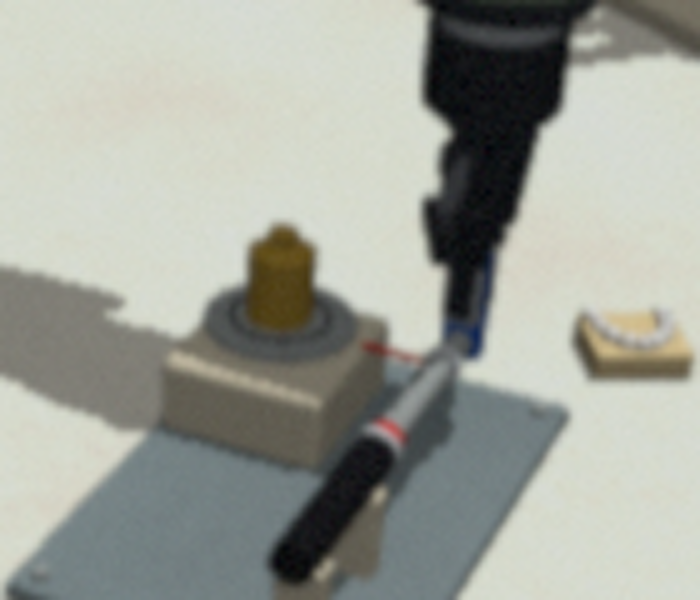

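Red ring is nearly out. A few mm more.

```bash
python3 -m creep '{"linear":[[-1,0,0],[-2,0,0],[-3,0,0],[-4,0,0],[-4,0,0],[-4,0,0],[-4,0,0],[-4,0,0]],"twist":[[0,0,0],[0,0,0],[0,0,0],[0,0,0],[0,0,0],[0,0,0],[0,0,0],[0,0,0]]}' - 60
python3 - <<'E'
from h import *
w=cap("wrist","w13");s=cap("scene","s13");t=cap("top")
a=s["img"][130:250,290:430,::-1];cv2.imwrite("pics/z13.png",cv2.resize(a,None,fx=5,fy=5,interpolation=cv2.INTER_CUBIC))
a=w["img"][180:300,470:640,::-1];cv2.imwrite("pics/z13w.png",cv2.resize(a,None,fx=4.5,fy=4.5,interpolation=cv2.INTER_CUBIC))
st=r.read_state();p=np.array(st["ee_pos"]);d=p[:2]-[.6335,.1155];print(p,st["force"],st["width"],d@[-.2807,.9598])
E
```

```text
t: 20.4
ee_pos: [0.6102, 0.1954, 0.0876]
tcp_rot: [[0.279, -0.96, 0.001], [-0.96, -0.279, -0.001], [0.001, -0.001, -1.0]]
force: [2.2, -8.1, 3.7]
width: 0.0137
[0.61023741 0.19532675 0.08755918] [ 1.85625039 -6.59170022  4.20545484] 0.013371553907301314 0.08314752007116322
```

View pics/z13w.png

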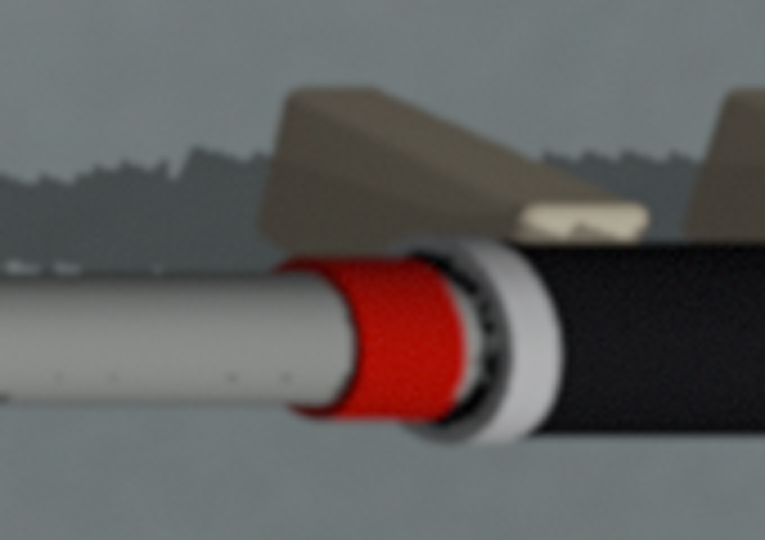

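View pics/z13.png

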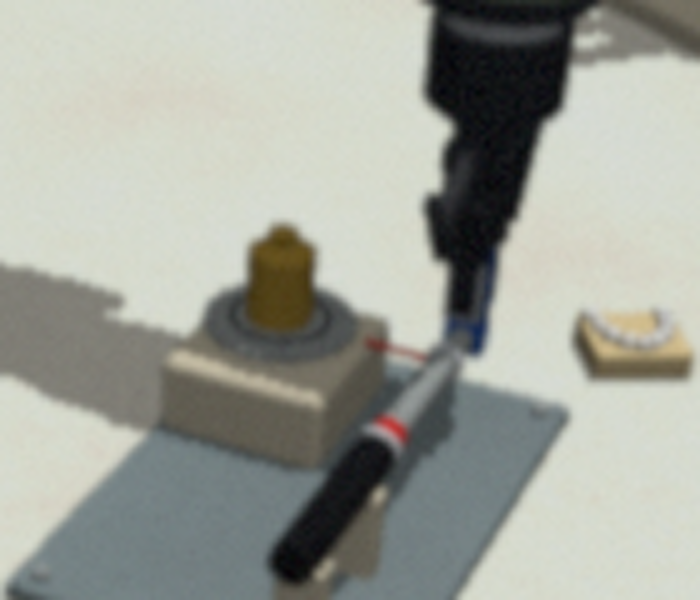

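The ring is wholly clear, with a sliver of rod visible behind it. Extension is about 83 mm and the weight is undisturbed. Handing in.

```bash
python3 -c "
from cell import r
print(r.hand_in())"
```

```text
the job is handed in; nothing more can be done
None
```

I set the brass weight down on the pan and released it with the pointer rod still home. I then gripped the blue rod grip, pulled it straight out and handed in while holding it. `hand_in()` reports no verdict, so the result rests on my own checks.

- **Weight on the pan:** the wrist and scene views after release showed it upright in the dark circle, within about 2 mm of centre. The arm carried no load just before I let go, so the pan held it. I estimate the pan had sunk about 7 mm, worked out from the tool height. The scene picture after the pull showed it unmoved.
- **Rod:** the TCP had moved about 83 mm from the grip's estimated home position. The wrist view showed the whole red ring clear, with a sliver of rod between it and the tube's mouth. The fingers were closed at 13.4 mm, with grip force set to 60 N. The force reading showed about 7–8 N of spring pull, against the 8 N expected.
- **Steady offset:** there was a vertical reading of about 4–5 N while holding the rod, present since I gripped it. I left it alone.
- **Bystanders:** I never came near the steel weight, the crucible or the plaster model with the arm. I did not measure their final positions.
- **Measurements that disagreed:** the stand position from the scene camera's plate corners was 5–7 mm off the top view. I used the top and wrist views and the triangulated points, which agreed with each other to about 2 mm.

I handed in at about 20.5 s of the 54 s allowed.

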